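# Open and hold the rover pen gate

### The arm

A 7-joint arm with a two-finger parallel gripper is mounted at the origin on the work surface. World frame = base frame: x ahead of the robot, y to its left, z up, the work surface at z = 0. Lengths are in mm, angles in rad, forces in N, time in s.
With the tool pointing down it reaches from about 400 to 850 mm from the base axis. Payload 10.4 kg.
Tool frame: the origin (TCP) lies at the very end of the fingers, on their centre line; the grasp point (between the pads) lies grasp_offset behind it (grasp_offset is the distance from the TCP to the grasp point, in mm); z points along the fingers, y is the line along which they close (so a half turn about z gives the same grasp; the last joint's range is limited). The gripper opens to 87 mm and grips with 3 to 60 N. Pads are 19 mm wide; open, the fingers measure 117 mm over their backs; the gripper's body (75 mm by 190 mm) begins 51 mm behind the grasp point.
Start: joints at [-1.212, 0.332, -0.065, 1.46, 0.022, 1.35, -0.088], TCP at [232.859, 580.025, 222.576] pointing down, gripper open.
Joint ranges: [-2.6, 2.6], [-0.5, 2.12], [-1.47, 1.34], [0.16, 2.42], [-1.27, 4.41], [0.06, 2.06], [-2.6, 2.6]. Speed limits (rad/s): [2.22, 2.22, 2.79, 2.79, 3.14, 3.14, 3.14].

### API

Orientations are given as [roll, pitch, yaw] about the fixed x, y, z axes, in that order (R = Rz(yaw) Ry(pitch) Rx(roll)).
In Python, from station import state, snapshot, finish_job, grasp_offset gives the robot as it stands.
- The arm moves only by the tool send_rows, never from a script. Its argument "plan" is a list of rows, each a list of 2 entries, a list of its own where there are three numbers: the shift along the tool's x, y, z in units of 30 mm (1.0 is 30 mm), then the turn about the tool's z in units of 5 degrees (1.0 is 5 degrees). In form: [[[x, y, z], roll], ...]. A call has 1 to 8 rows; each row is the pose to reach, as a shift and turn from the pose commanded when the call began, along the tool's axes at that moment; what a row does not reach only later rows make up. A row lasts 1/12 s, in which the tool goes at most 41.7 mm and 7.16 degrees, less where a joint would pass 70% of its speed; a pose out of reach is approached as far as the arm can. A call with a gripper value outside its range is refused whole. "grip" is the opening in per cent of the stroke, from 0 (shut) to 100 (fully open), set as the call begins (left out, the last holds). The fingers move at their own pace and stop on an object; "force" is the grip in N (left out, the last holds). Time passes only in rows, so rows that repeat a pose let the fingers close. It gives the time, the measured TCP pose, the force, the opening and the grip force at its end, in the units of the state.
- state(): the state, without advancing time (a new reading comes with each control period).
- snapshot(name): name is "scene" or "side" or "wrist"; returns a dict with "img" (420x560x3 uint8, red, green, blue), "K" (3x3 intrinsics, pixels), "position" and "attitude" of the camera in the world; the wrist camera has in their place "tool_from_camera" (4x4, takes a point from camera to tool coordinates, whose origin is the TCP and whose axes are the flange's). Camera axes: x right, y down, z forward; pixel columns grow to the right and rows downward; lengths in mm; the calibration is good to about 2 mm. A picture is of the moment at which its call begins: read the wrist's pose just before it. There is no depth.
- finish_job(): hands the job in; it is judged then, once.
The state is a dict: "clock": time; "joint_pos": joint angles; "joint_velocities": joint speeds; "effort": joint torques, N m; "tool_pos": TCP position; "tool_rot": TCP orientation; "contact_force": force on the tool from outside, world axes, zero at the start; "ft_torque": the same for the moment, N m; "grip_width": finger opening in mm; "grip_force": force on a finger pad.
Only numpy, scipy, OpenCV 4.12 (cv2) and the standard library are available. Lean on these libraries where they do the work, as an engineer would, in place of code of your own. Each camera call takes 0.05 s, during which the arm holds its last target. There are 200 camera calls.

### The job

Clear the jar out of the gate's way by standing it upright, wholly on the cork mat, and let it go. Then release the pen's gate by squeezing its two catches (each a pair of black tabs on one dark base plate) fully together, first the one nearer the hinge and then the one nearer the handle, and swing the gate out by its handle post, past the click of its floor stud, to wide open (nearly as far as it goes). The gate springs back, so finish while still holding it wide open by the handle; leave everything else on the table, and the rover in the pen, where it is.

Things in the scene. Friction and masses are not known exactly. Their poses are not given: they have to be found in the camera images.
- jar: closed glass jar with a steel lid and a paper label, 54 mm across, 100 mm tall, 0.3 kg, standing in front of the gate in its way. Origin at the centre of its underside, z up.
- mat: square cork mat lying on the table, 120 x 120 mm, 4 mm thick, well off to one side of the pen (left or right). Origin at the centre of its underside; x and y along its edges.
- pen: the fixed rover pen: aluminium portal with a plywood gate in front, clear walls 65 mm high behind. Origin on the table, mid-front of the portal; x into the pen, y from hinge to handle end, z up. In its frame (mm): hinge axis x -8, y -105; portal beam x 6 to 28, top z 85; shut gate x -14 to -2, y -103 to 117, z 12 to 82; steel lugs on its edge up to z 98.
- hinge (a point): point on the gate's upright hinge axis, 82 mm above the table; axes as the pen's.
- gate (a joint): gate angle, rad: 0 shut, grows as it swings out towards the robot (counter-clockwise from above), end stop 1.35; wide open means 1.1 or more. A closer spring always pulls it shut (about 2 N at the handle when wide). From about 0.4 to 0.62 its lower edge rides over a sprung ball stud on the floor, the detent: up to about 6 N at the handle. Let go, it comes to rest at the stud.
- handle (a point): the gate's handle: a plain round upright aluminium post, 14 mm across, rising from the gate's top edge near its free end, 205 mm from the hinge axis, from 82 to 138 mm above the table. This point is at its foot, on its axis; x and y turn with the gate (y from hinge to handle, x square to the gate).
- handle_top (a point): centre of the top of the handle post, 138 mm above the table.
- catch1 (a point): hinge-side squeeze catch (the first to release): middle between its two tabs as built, 1 mm above their tops, 125 mm above the table. Its pair of tabs stands on a dark 60 mm base plate of its own on the portal's beam, 55 mm along from the hinge axis. Axes as the pen's: the tabs slide along y.
- catch2 (a point): handle-side squeeze catch (the second to release), built the same, 145 mm along from the hinge axis.
- catch1a_top (a point): centre of the top of catch1's hinge-side tab, 124 mm above the table; moves with it. The tab is a black upright plate, 20 mm (pen x) by 8 mm (pen y), from 88 to 124 mm above the table. Outer faces of a closed catch's tabs are 48 mm apart; the other catch's nearest tab is 42 mm away.
- catch1a (a joint): travel in m of catch1's hinge-side tab towards its partner: 0 closed, stop 0.013, fully released from 0.008 up (both tabs). About 2 N moves it; it stays where it is left. The tabs move independently, so pinch about their middle; at both stops the outer faces are 22 mm apart.
- catch1b_top (a point): centre of the top of catch1's handle-side tab, 124 mm above the table; moves with it. The tab is a black upright plate, 20 mm (pen x) by 8 mm (pen y), from 88 to 124 mm above the table. Outer faces of a closed catch's tabs are 48 mm apart; the other catch's nearest tab is 42 mm away.
- catch1b (a joint): travel in m of catch1's handle-side tab towards its partner: 0 closed, stop 0.013, fully released from 0.008 up (both tabs). About 2 N moves it; it stays where it is left. The tabs move independently, so pinch about their middle; at both stops the outer faces are 22 mm apart.
- catch2a_top (a point): centre of the top of catch2's hinge-side tab, 124 mm above the table; moves with it. The tab is a black upright plate, 20 mm (pen x) by 8 mm (pen y), from 88 to 124 mm above the table. Outer faces of a closed catch's tabs are 48 mm apart; the other catch's nearest tab is 42 mm away.
- catch2a (a joint): travel in m of catch2's hinge-side tab towards its partner: 0 closed, stop 0.013, fully released from 0.008 up (both tabs). About 2 N moves it; it stays where it is left. The tabs move independently, so pinch about their middle; at both stops the outer faces are 22 mm apart.
- catch2b_top (a point): centre of the top of catch2's handle-side tab, 124 mm above the table; moves with it. The tab is a black upright plate, 20 mm (pen x) by 8 mm (pen y), from 88 to 124 mm above the table. Outer faces of a closed catch's tabs are 48 mm apart; the other catch's nearest tab is 42 mm away.
- catch2b (a joint): travel in m of catch2's handle-side tab towards its partner: 0 closed, stop 0.013, fully released from 0.008 up (both tabs). About 2 N moves it; it stays where it is left. The tabs move independently, so pinch about their middle; at both stops the outer faces are 22 mm apart.
- rover: bystander, to be left alone: the small white four-wheeled rover, 100 x 88 x 54 mm, parked inside the pen; origin at the centre of its underside.
- battery: bystander, to be left alone: blue battery block 34 x 26 x 22 mm, standing by the hinge post outside the pen; origin at the centre of its underside.
- mug: bystander, to be left alone: white mug 76 mm across, 90 mm tall; origin at the centre of its underside.
- tape: bystander, to be left alone: roll of white tape lying flat, 90 mm across, 24 mm tall; origin at the centre of its underside.
- driver: bystander, to be left alone: screwdriver lying in front of the pen on the hinge side, 160 mm long; origin at the centre of its underside.
- notes: bystander, to be left alone: yellow note pad 76 x 76 x 14 mm; origin at the centre of its underside.

How it is judged:
By the outcome, as a careful person would: the job done as asked, in the order asked, and still so for the second after the job is handed in, while the arm keeps its last pose, push and grip.
It also fails if it takes over 72 s, if anything falls off the work surface, if the arm or the gripper's body presses on something with over 40 N, if the wrist force passes 120 N, or if a joint passes its speed limit or range.

## Working session

There is one attempt and no reset: what is moved stays moved. The work goes in short steps, Python scripts to look and compute and a tool call to move; the robot and the scene stay as the last step left them, time stands still between calls to the robot, and variables do not carry over. Pictures are saved under pics/ and viewed, at most 12 in all, crops included, and the job is handed in when it is done.

Besides the shell and the picture viewer there is one more tool, called after "Request:" as name(argument=value, ...), one argument or row to a line, values as JSON. send_rows: Moves the arm, as the interface text tells. Its arguments: {"type":"object","properties":{"plan":{"type":"array","items":{"type":"array"}},"grip":{"type":"number"},"force":{"type":"number"}},"required":["plan"]}

```bash
ls; mkdir -p pics; python3 - <<'E'
from station import *
import cv2,json,numpy as np
print(state(),grasp_offset)
for n in ["scene","side"]:
    s=snapshot(n); cv2.imwrite(f"pics/{n}0.png",s["img"][:,:,::-1]); np.savez(f"pics/{n}0.npz",**s)
    print(n,s["K"],s["position"],s["attitude"])
E
```

```text
pics
{'clock': 0.0, 'joint_pos': array([-1.21160091,  0.33286061, -0.06471507,  1.46095403,  0.02163291,
        1.3498934 , -0.0884723 ]), 'joint_velocities': array([ 8.63599920e-04, -9.81009016e-04, -4.02073242e-05, -2.79251172e-04,
        2.20166436e-03, -5.36221792e-04,  7.77994949e-04]), 'effort': array([-4.67997997e-04, -6.23262548e+01,  2.44005967e-02, -3.89898634e+01,
       -6.13388722e-02,  3.98206722e-02,  1.48510285e-04]), 'tool_pos': array([232.72916952, 579.63236512, 221.75494985]), 'tool_rot': array([-3.14017705e+00,  9.35201601e-05,  2.75986774e+00]), 'contact_force': array([-0.63196645, -1.1299971 ,  0.00356628]), 'ft_torque': array([ 0.00660536, -0.02795444,  0.04045846]), 'grip_force': 0.0, 'grip_width': 86.55918113916692} 18.700000000000003
scene [[527.96388567   0.         269.38089437]
 [  0.         527.96388567 213.17995528]
 [  0.           0.           1.        ]] [1692.39584368  228.96640435 1089.07471268] [-2.29946307 -0.02200642  1.81908341]
side [[384.12125911   0.         279.36280606]
 [  0.         384.12125911 200.80043618]
 [  0.           0.           1.        ]] [ 467.06084108 -726.74147225  675.28665811] [-2.22214861 -0.00729925 -0.22442542]
```

View pics/scene0.png

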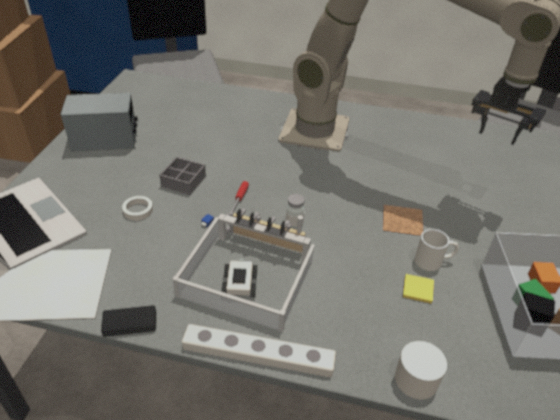

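View pics/side0.png

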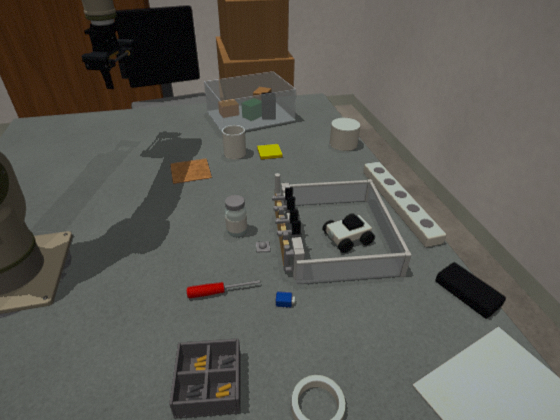

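The scene view shows the jar at (296,208), the cork mat at (403,220) and the tabs around (240–285, 215–232). The side view shows the jar at (236,215), the mat at (191,171) and the handle at (278,183). I'll zoom in on the gate in both.

```bash
cat > h.py <<'E'
import numpy as np, cv2
from scipy.spatial.transform import Rotation as R
def ray(s,uv):
    d=np.linalg.inv(s["K"])@[uv[0],uv[1],1.0]
    return s["position"], R.from_euler("xyz",s["attitude"]).as_matrix()@d
def plane(s,uv,z):
    p,d=ray(s,uv); return p+d*(z-p[2])/d[2]
def tri(*obs):
    A=np.zeros((3,3));b=np.zeros(3)
    L=[]
    for s,uv in obs:
        p,d=ray(s,uv); d=d/np.linalg.norm(d); M=np.eye(3)-np.outer(d,d); A+=M;b+=M@p; L.append((p,M))
    x=np.linalg.solve(A,b); return x,[float(np.linalg.norm(M@(x-p))) for p,M in L]
def proj(s,X):
    c=R.from_euler("xyz",s["attitude"]).as_matrix().T@(np.asarray(X)-s["position"]); c=s["K"]@c; return c[:2]/c[2]
def load(n): return dict(np.load(f"pics/{n}.npz"))
def wrist(snapshot,state):
    st=state(); s=dict(snapshot("wrist")); T=np.eye(4); T[:3,:3]=R.from_euler("xyz",st["tool_rot"]).as_matrix(); T[:3,3]=st["tool_pos"]
    W=T@s.pop("tool_from_camera"); s["position"]=W[:3,3]; s["attitude"]=R.from_matrix(W[:3,:3]).as_euler("xyz"); return s
E
python3 - <<'E'
from h import *
a=load("scene0");b=load("side0")
for s,n in((a,"scene"),(b,"side")):
    h=cv2.cvtColor(s["img"],cv2.COLOR_RGB2HSV); m=cv2.inRange(h,(5,90,60),(18,255,255))
    k,l,st,c=cv2.connectedComponentsWithStats(m)
    for i in range(1,k):
        if st[i,4]>150: 
            cn=max(cv2.findContours((l==i).astype(np.uint8),0,2)[0],key=cv2.contourArea)
            q=cv2.boxPoints(cv2.minAreaRect(cn)) ; q2=cv2.approxPolyDP(cv2.convexHull(cn),5,True)[:,0]
            print(n,st[i],c[i].round(1)); 
            if len(q2)==4: print([plane(s,p,4).round(0).tolist() for p in q2], plane(s,c[i],4).round(1))
A=cv2.resize(a["img"][190:260,220:320],None,fx=8,fy=8,interpolation=cv2.INTER_CUBIC)
B=cv2.resize(b["img"][165:275,220:310],None,fx=5.4,fy=5.4,interpolation=cv2.INTER_CUBIC)
cv2.imwrite("pics/a.png",A[:,:,::-1]);cv2.imwrite("pics/b.png",B[:,:,::-1]);print(A.shape,B.shape)
E
```

```text
scene [   0    0   70  162 8231] [26.8 84.6]
scene [384 206  39  29 938] [402.5 219.9]
[[382.0, 294.0, 4.0], [366.0, 405.0, 4.0], [478.0, 406.0, 4.0], [484.0, 303.0, 4.0]] [427.6 354.6   4. ]
scene [529 262  31  31 653] [545.6 274.9]
side [ 34   0  23  51 185] [45.4 22.7]
side [ 77   0  13  30 151] [82.4 15.1]
side [ 216    0   78   86 5412] [253.7  38.2]
[[1422.0, 3078.0, 4.0], [934.0, 1005.0, 4.0], [599.0, 1172.0, 4.0], [793.0, 3194.0, 4.0]] [ 891.8 1857.     4. ]
side [  6  23  54  93 874] [35.1 85.3]
side [ 67  22  19  33 185] [77.6 39.8]
[[-308.0, 2542.0, 4.0], [-125.0, 1818.0, 4.0], [-137.0, 1721.0, 4.0], [-297.0, 2199.0, 4.0]] [-203.9 2036.9    4. ]
side [  39   24   62   90 1532] [65.5 79.2]
side [  0  42  31  76 497] [14.3 85.6]
side [111  63  25  47 457] [121.5  91.2]
[[80.0, 1514.0, 4.0], [214.0, 961.0, 4.0], [199.0, 890.0, 4.0], [136.0, 924.0, 4.0]] [ 146.7 1090.3    4. ]
side [ 95  72  20  39 301] [105.   94.2]
[[6.0, 1383.0, 4.0], [125.0, 991.0, 4.0], [127.0, 895.0, 4.0], [88.0, 893.0, 4.0]] [  77.9 1067.7    4. ]
side [133  87  22  14 228] [143.8  93.5]
[[281.0, 1102.0, 4.0], [281.0, 970.0, 4.0], [212.0, 996.0, 4.0], [196.0, 1107.0, 4.0]] [ 247.2 1041.7    4. ]
side [170 159  42  25 777] [189.9 170.6]
[[479.0, 409.0, 4.0], [486.0, 296.0, 4.0], [370.0, 288.0, 4.0], [364.0, 407.0, 4.0]] [423.3 347.4   4. ]
(560, 800, 3) (594, 486, 3)
```

View pics/a.png

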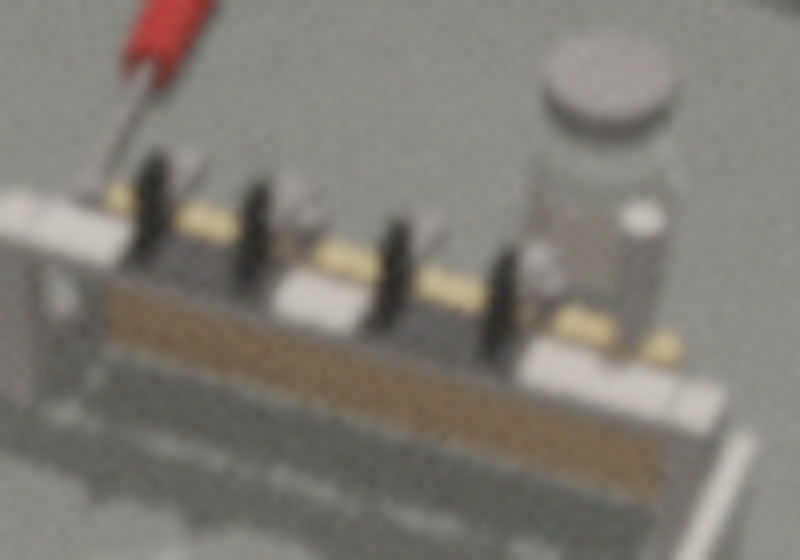

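View pics/b.png

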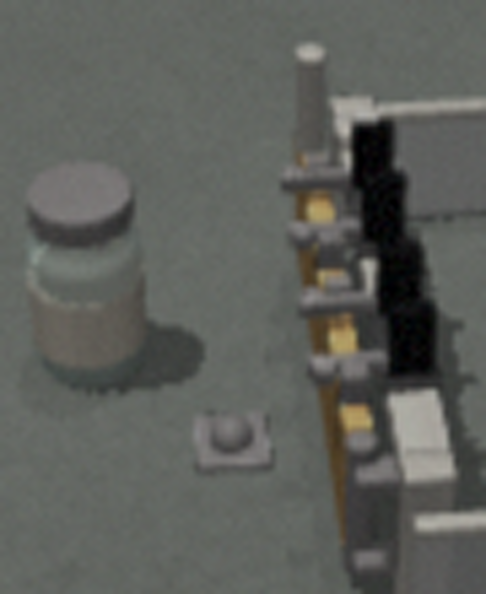

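```bash
python3 - <<'E'
from h import *
a=load("scene0");b=load("side0")
sa=lambda u,v:((u+.5)/8-.5+220,(v+.5)/8-.5+190)
sb=lambda u,v:((u+.5)/5.4-.5+220,(v+.5)/5.4-.5+165)
P={}
for n,p,q in [("lid",(610,72),(80,195)),("handle",(643,216),(310,50)),("c2b",(503,262),(373,127)),("c2a",(396,237),(384,178)),("c1b",(258,200),(401,245)),("c1a",(152,172),(412,305))]:
    x,e=tri((a,sa(*p)),(b,sb(*q))); P[n]=x; print(n,x.round(1),np.round(e,1))
h=P["handle"]; t=P["c2b"]-P["c1a"]; print("tab dir deg",np.degrees(np.arctan2(t[1],t[0])),np.linalg.norm(t[:2]))
print("jar base plane side", plane(b,sb(92,362),0), "lid@100", plane(a,sa(610,72),100),plane(b,sb(80,195),100))
E
```

```text
lid [530.2  35.3  98.8] [1.3 1.3]
handle [646.6  70.  138.9] [0.3 0.3]
c2b [665.7  26.  123.1] [1.3 1.3]
c2a [661.6 -12.  121.9] [1. 1.]
c1b [656.8 -61.7 123. ] [0.5 0.5]
c1a [ 651.7 -100.7  122.4] [0.1 0.1]
tab dir deg 83.66456909699609 127.47148719811399
jar base plane side [529.93734764  29.7431781    0.        ] lid@100 [529.94319598  36.06681037 100.        ] [530.7922037   32.08909425 100.        ]
```

All heights agree with the stated ones, to about 1–2 mm. The lid is at about (530,35), the handle at (647,70) and the pen's y axis points at about 83.7°. Next I'll check how close the mug is to the mat and compute the shift to above the jar.

```bash
cat >> h.py <<'E'
def go(state,target,yawdeg):
    st=state(); M=R.from_euler("xyz",st["tool_rot"]).as_matrix()
    d=M.T@(np.asarray(target,float)-st["tool_pos"])/30; dy=(np.degrees(st["tool_rot"][2])-yawdeg+180)%360-180
    print("shift",d.round(2),"roll",round(dy/5,2),"now",st["tool_pos"].round(1),"yaw",round(np.degrees(st["tool_rot"][2]),1),"t",round(st["clock"],2))
E
python3 - <<'E'
from h import *; from station import state
a=load("scene0");b=load("side0")
print("mug base near",plane(b,(234,159),0),plane(b,(221,152),0), "scene", plane(a,(430,270),0),plane(a,(417,260),0),plane(a,(434,236),90))
go(state,(530,34.5,170),173.7)
E
```

```text
mug base near [571.14036937 395.44426047   0.        ] [533.2061526  451.45776688   0.        ] scene [613.33065821 442.58358771   0.        ] [583.97626546 405.669089     0.        ] [571.05788298 432.49675101  90.        ]
shift [-15.97 -13.17   1.75] roll -3.12 now [232.8 579.7 221.9] yaw 158.1 t 0.1
```

Request:
send_rows(
  plan=[
    [[-1, -0.8, 0], -0.3],
    [[-2.1, -1.7, 0], -0.6],
    [[-3.2, -2.6, 0], -1],
    [[-4.3, -3.5, 0], -1.4],
    [[-5.4, -4.4, 0], -1.8],
    [[-6.5, -5.3, 0], -2.2],
    [[-7.6, -6.2, 0], -2.6],
    [[-8.7, -7.1, 0], -3.1],
  ],
  grip=100,
)

```text
clock: 0.77
tool_pos: [392.8, 289.0, 222.4]
tool_rot: [3.142, -0.0, 3.032]
contact_force: [0.8, -0.1, -0.6]
grip_width: 86.6
grip_force: 0.0
```

```bash
python3 - <<'E'
from h import *; from station import state
go(state,(530,34.5,170),173.7)
E
```

```text
shift [-5.47 -7.93  1.74] roll 0.0 now [392.8 289.  222.4] yaw 173.7 t 0.77
```

Request:
send_rows(
  plan=[
    [[-0.8, -1, 0], 0],
    [[-1.5, -2.1, 0.2], 0],
    [[-2.2, -3.2, 0.5], 0],
    [[-3, -4.3, 0.8], 0],
    [[-3.8, -5.5, 1.1], 0],
    [[-4.6, -6.7, 1.4], 0],
    [[-5.4, -7.9, 1.7], 0],
    [[-5.4, -7.9, 1.7], 0],
  ],
)

```text
clock: 1.43
tool_pos: [528.2, 30.0, 170.2]
tool_rot: [-3.138, -0.0, 3.023]
contact_force: [-0.3, -0.7, -0.7]
grip_width: 86.8
grip_force: 0.0
```

```bash
python3 - <<'E'
from h import *; from station import state,snapshot
go(state,(530,34.5,37.5),173.7)
s=wrist(snapshot,state); np.savez("pics/w0.npz",**s); cv2.imwrite("pics/w0.png",s["img"][:,:,::-1])
go(state,(530,34.5,37.5),173.7)
E
```

```text
shift [-0.04  0.17  4.42] roll -0.1 now [528.2  30.  170.2] yaw 173.2 t 1.43
shift [-0.07  0.11  4.43] roll -0.1 now [527.8  31.7 170.3] yaw 173.2 t 1.48
```

View pics/w0.png

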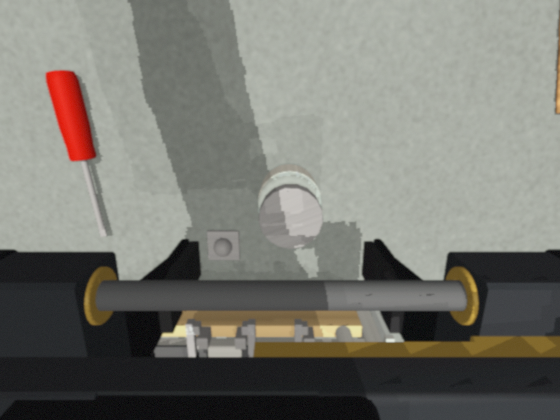

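The jar lid is at about (291,216) in the wrist view, with the driver well off to the left. I'll check the jar position against it.

```bash
python3 - <<'E'
from h import *; from station import state
w=load("w0");a=load("scene0");b=load("side0")
print(plane(w,(291,216),100), tri((w,(291,216)),(b,((80.5)/5.4-.5+220,(195.5)/5.4-.5+165))))
go(state,(531,34,37.5),173.7)
E
```

```text
[528.69363681  37.01773789 100.        ] (array([530.65624326,  37.06575056,  95.97044888]), [0.5990382870882094, 0.5990382870882216])
shift [-0.1   0.1   4.43] roll -0.1 now [527.8  31.7 170.3] yaw 173.2 t 1.48
```

Request:
send_rows(
  plan=[
    [[-0.08, 0.14, 0.4], 0],
    [[-0.08, 0.14, 1.1], 0],
    [[-0.08, 0.14, 1.9], 0],
    [[-0.08, 0.14, 2.7], 0],
    [[-0.08, 0.14, 3.4], 0],
    [[-0.08, 0.14, 4], 0],
    [[-0.08, 0.14, 4.4], 0],
    [[-0.08, 0.14, 4.4], 0],
  ],
)

```text
clock: 2.15
tool_pos: [527.8, 43.0, 36.7]
tool_rot: [-3.141, -0.004, 3.033]
contact_force: [-1.2, 0.9, 0.4]
grip_width: 87.5
grip_force: 0.0
```

Request:
send_rows(
  plan=[
    [[0, 0, 0], 0],
    [[0, 0, 0], 0],
    [[0, 0, 0], 0],
    [[0, 0, 0], 0],
    [[0, 0, 0], 0],
    [[0, 0, 0], 0],
    [[0, 0, 0], 0],
    [[0, 0, 0], 0],
  ],
  grip=40,
  force=20,
)

```text
clock: 2.82
tool_pos: [530.3, 40.9, 40.0]
tool_rot: [-3.141, 0.001, 3.03]
contact_force: [-1.7, -2.7, 5.7]
grip_width: 53.7
grip_force: 20.0
```

Request:
send_rows(
  plan=[
    [[0, 0, -0.4], 0],
    [[0, 0, -1], 0],
    [[0, 0, -1.6], 0],
    [[0, 0, -2.2], 0],
    [[0, 0, -2.6], 0],
    [[0, 0, -2.6], 0],
    [[0, 0, -2.6], 0],
  ],
)

```text
clock: 3.4
tool_pos: [530.0, 41.8, 117.7]
tool_rot: [3.141, 0.001, 3.031]
contact_force: [-0.5, 0.2, -2.7]
grip_width: 52.9
grip_force: 20.0
```

```bash
python3 - <<'E'
from h import *; from station import state
s=state(); print(s["grip_width"],s["grip_force"],s["contact_force"])
go(state,(425.5,351,120),173.7)
E
```

```text
52.877615938100796 19.999679925385863 [-0.45663394  0.22384637 -2.72270243]
shift [ 4.6   9.86 -0.07] roll -0.01 now [530.   41.8 117.7] yaw 173.6 t 3.4
```

Jar lifted (−2.7 N). Carrying it to the mat with gentle acceleration.

Request:
send_rows(
  plan=[
    [[0.1, 0.3, 0], 0],
    [[0.4, 0.9, 0], 0],
    [[0.8, 1.7, 0], 0],
    [[1.2, 2.6, 0], 0],
    [[1.6, 3.5, 0], 0],
    [[2, 4.4, 0], 0],
    [[2.4, 5.3, 0], 0],
    [[2.9, 6.2, 0], 0],
  ],
)

```text
clock: 4.07
tool_pos: [462.7, 237.5, 116.3]
tool_rot: [-3.141, -0.002, 3.03]
contact_force: [0.4, -0.2, -3.2]
grip_width: 53.8
grip_force: 20.0
```

Request:
send_rows(
  plan=[
    [[0.4, 0.9, 0], 0],
    [[0.8, 1.8, 0], 0],
    [[1.2, 2.6, 0], 0],
    [[1.5, 3.2, 0], 0],
    [[1.7, 3.6, 0], 0],
    [[1.7, 3.6, 0], 0],
    [[1.7, 3.6, 0], 0],
    [[1.7, 3.6, 0], 0],
  ],
)

```text
clock: 4.73
tool_pos: [425.7, 347.7, 116.9]
tool_rot: [-3.14, -0.0, 3.029]
contact_force: [1.2, -0.2, -3.4]
grip_width: 53.6
grip_force: 20.0
```

```bash
python3 - <<'E'
from h import *; from station import state,snapshot
go(state,(425.5,351,44),173.7)
s=wrist(snapshot,state); np.savez("pics/w1.npz",**s); cv2.imwrite("pics/w1.png",s["img"][:,:,::-1])
h=cv2.cvtColor(s["img"],cv2.COLOR_RGB2HSV); m=cv2.inRange(h,(5,90,60),(18,255,255))
k,l,st,c=cv2.connectedComponentsWithStats(m)
for i in range(1,k):
    if st[i,4]>1500:
        cn=max(cv2.findContours((l==i).astype(np.uint8),0,2)[0],key=cv2.contourArea)
        q=cv2.approxPolyDP(cv2.convexHull(cn),8,True)[:,0]; print(st[i],q.tolist(),[plane(s,p,4).round(0)[:2].tolist() for p in q])
E
```

```text
shift [0.02 0.11 2.43] roll -0.03 now [425.7 347.7 116.9] yaw 173.6 t 4.73
[  207   116   159   136 12652] [[348, 116], [365, 248], [230, 244], [207, 143]] [[362.0, 409.0], [478.0, 417.0], [461.0, 297.0], [370.0, 293.0]]
```

View pics/w1.png

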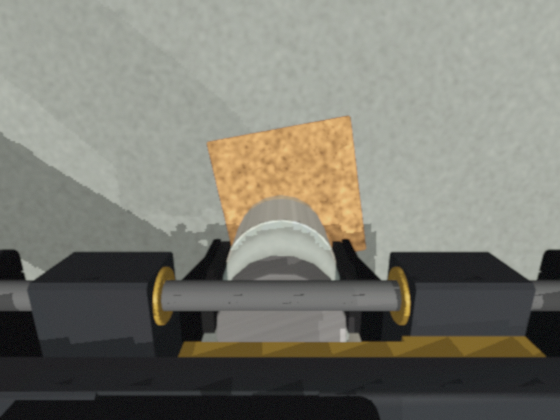

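The wrist view confirms the mat: its far corners project to (362,409) and (370,293), so its centre is about (426,353). Lowering.

Request:
send_rows(
  plan=[
    [[0, 0.1, 0.4], 0],
    [[0, 0.1, 1], 0],
    [[0, 0.1, 1.6], 0],
    [[0, 0.1, 2.0], 0],
    [[0, 0.1, 2.25], 0],
    [[0, 0.1, 2.35], 0],
    [[0, 0.1, 2.4], 0],
    [[0, 0.1, 2.4], 0],
  ],
)

```text
clock: 5.45
tool_pos: [426.1, 352.1, 45.8]
tool_rot: [3.141, 0.0, 3.03]
contact_force: [-0.1, 0.6, -2.2]
grip_width: 53.5
grip_force: 20.0
```

Request:
send_rows(
  plan=[
    [[0, 0, 0], 0],
    [[0, 0, 0], 0],
    [[0, 0, 0], 0],
  ],
)

```text
clock: 5.7
tool_pos: [426.1, 352.3, 46.2]
tool_rot: [3.141, 0.001, 3.03]
contact_force: [0.9, -0.2, -3.5]
grip_width: 53.4
grip_force: 20.0
```

Request:
send_rows(
  plan=[
    [[0, 0, 0.05], 0],
    [[0, 0, 0.05], 0],
    [[0, 0, 0.08], 0],
    [[0, 0, 0.08], 0],
  ],
)

```text
clock: 6.03
tool_pos: [426.0, 352.1, 44.1]
tool_rot: [3.141, 0.0, 3.03]
contact_force: [-2.9, -2.3, 6.9]
grip_width: 53.4
grip_force: 20.0
```

Touching down (force flipped to +7 N). Releasing.

Request:
send_rows(
  plan=[
    [[0, 0, 0], 0],
    [[0, 0, 0], 0],
    [[0, 0, 0], 0],
    [[0, 0, 0], 0],
    [[0, 0, 0], 0],
    [[0, 0, 0], 0],
  ],
  grip=90,
)

```text
clock: 6.53
tool_pos: [425.8, 352.0, 43.1]
tool_rot: [3.142, -0.0, 3.03]
contact_force: [-0.7, 0.9, -0.1]
grip_width: 77.3
grip_force: 0.0
```

Request:
send_rows(
  plan=[
    [[0, 0, -0.5], 0],
    [[0, 0, -1.3], 0],
    [[0, 0, -2.3], 0],
    [[0, 0, -3.3], 0],
    [[0, 0, -4.3], 0],
    [[0, 0, -5.3], 0],
    [[0, 0, -6.3], 0],
    [[0, 0, -6.6], 0],
  ],
)

```text
clock: 7.2
tool_pos: [427.0, 353.0, 246.1]
tool_rot: [3.137, 0.004, 3.03]
contact_force: [0.8, 0.2, 0.3]
grip_width: 78.7
grip_force: 0.0
```

```bash
python3 - <<'E'
from h import *; from station import state,snapshot
go(state,(560,-15,240),173.7)
a=dict(snapshot("scene"));b=dict(snapshot("side"))
np.savez("pics/a1.npz",**a);np.savez("pics/b1.npz",**b)
print(proj(a,(426,352,50)),proj(b,(426,352,50)))
A=cv2.resize(a["img"][170:240,370:440],None,fx=5,fy=5);B=cv2.resize(b["img"][120:190,155:225],None,fx=5,fy=5)
cv2.imwrite("pics/jar.png",np.hstack([A,B])[:,:,::-1])
E
```

```text
shift [ -5.77 -11.7    0.16] roll -0.02 now [427.  353.  246.1] yaw 173.6 t 7.2
[404.58092625 208.14478488] [188.76771758 157.38016733]
```

View pics/jar.png

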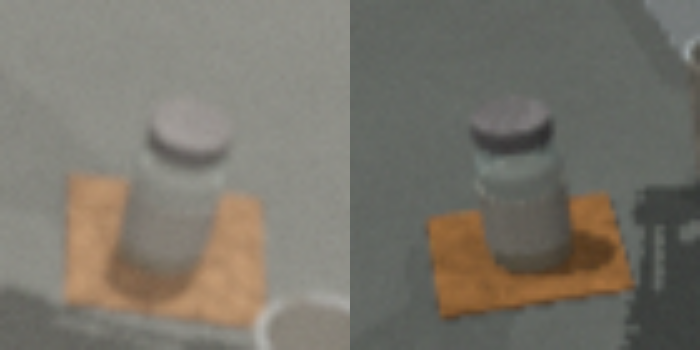

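The jar stands upright in the middle of the mat in both views. Now over the catches.

Request:
send_rows(
  plan=[
    [[-0.5, -0.6, 0], 0],
    [[-1.3, -1.6, 0], 0],
    [[-2.1, -2.7, 0], 0],
    [[-2.9, -3.7, 0], 0],
    [[-3.7, -4.7, 0], 0],
    [[-4.5, -5.7, 0], 0],
    [[-5.3, -6.7, 0], 0],
    [[-6.1, -7.7, 0], 0],
  ],
  grip=70,
)

```text
clock: 7.97
tool_pos: [582.0, 100.1, 239.1]
tool_rot: [-3.141, -0.002, 3.03]
contact_force: [0.8, 0.8, 1.1]
grip_width: 61.3
grip_force: 0.0
```

Request:
send_rows(
  plan=[
    [[-0.8, -1, 0], 0],
    [[-1.6, -2, 0], 0],
    [[-2.4, -3, 0], 0],
    [[-2.8, -3.6, 0], 0],
    [[-2.8, -3.6, 0], 0],
    [[-2.8, -3.6, 0], 0],
    [[-2.8, -3.6, 0], 0],
    [[-2.8, -3.6, 0], 0],
  ],
)

```text
clock: 8.63
tool_pos: [653.0, -12.9, 240.2]
tool_rot: [3.141, -0.001, 3.032]
contact_force: [0.5, 1.5, -0.5]
grip_width: 60.6
grip_force: 0.0
```

```bash
python3 - <<'E'
from h import *; from station import state,snapshot
go(state,(655,-81,103),173.7)
s=wrist(snapshot,state); np.savez("pics/w2.npz",**s); cv2.imwrite("pics/w2.png",cv2.resize(s["img"],(800,600),interpolation=cv2.INTER_CUBIC)[:,:,::-1])
E
```

```text
shift [-0.32 -2.25  4.57] roll 0.01 now [653.  -12.9 240.2] yaw 173.7 t 8.63
```

View pics/w2.png

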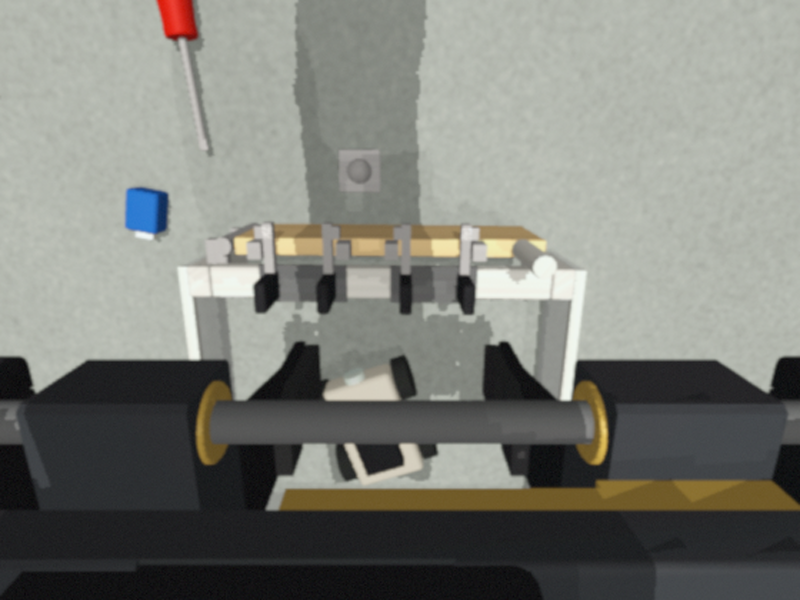

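The wrist view shows the four tab tops at about (261,296), (324,296), (406,295) and (467,296) in the enlarged picture, and the handle top at (543,265). I'll refine these with a dark mask and triangulate against the scene and side views.

```bash
python3 - <<'E'
from h import *; from station import state
s=load("w2");a=load("scene0");b=load("side0")
g=s["img"].max(2).astype(int)
m=np.zeros(g.shape,np.uint8); m[186:224,165:345]=(g[186:224,165:345]<38)
k,l,st,c=cv2.connectedComponentsWithStats(m)
o=sorted([i for i in range(1,k) if st[i,4]>60],key=lambda i:c[i][0])
T=[]
for i in o:
    y1=st[i,1]+st[i,3]; ys,xs=np.nonzero(l==i); sel=ys>=y1-20
    r=[ (y,xs[ys==y].min(),xs[ys==y].max()) for y in range(y1-20,y1,4)]
    uv=(np.mean([(q[1]+q[2])/2 for q in r[1:]]), y1-.5-11); T.append(uv); print(st[i],uv,[tuple(map(int,q)) for q in r], plane(s,uv,124).round(1))
sa=lambda u,v:((u+.5)/8-.5+220,(v+.5)/8-.5+190)
sb=lambda u,v:((u+.5)/5.4-.5+220,(v+.5)/5.4-.5+165)
for uv,p,q in zip(T,[(152,172),(258,200),(396,237),(503,262)],[(412,305),(401,245),(384,178),(373,127)]): print(tri((s,uv),(a,sa(*p)),(b,sb(*q))))
h=(542*.7,265*.7); print("handle",plane(s,h,138),tri((s,h),(a,sa(643,216)),(b,sb(310,50))))
# own shift: where catch tops project if TCP measured
E
```

```text
[181 192  14  24 199] (np.float64(188.625), np.float64(204.5)) [(196, 183, 193), (200, 184, 194), (204, 185, 194), (208, 185, 193), (212, 185, 189)] [648.3 -93.7 124. ]
[222 193  12  25 220] (np.float64(227.625), np.float64(206.5)) [(198, 223, 233), (202, 223, 233), (206, 223, 233), (210, 223, 232), (214, 224, 230)] [653.9 -60.1 124. ]
[280 193   8  25 159] (np.float64(283.5), np.float64(206.5)) [(198, 280, 287), (202, 281, 286), (206, 281, 286), (210, 281, 286), (214, 281, 286)] [659.2 -11.4 124. ]
[320 194  10  21 104] (np.float64(323.0), np.float64(203.5)) [(195, 321, 327), (199, 321, 329), (203, 321, 324), (207, 320, 323), (211, 322, 324)] [660.3  23.2 124. ]
(array([650.8506838 , -98.29330712, 120.39498189]), [3.5140030945041647, 2.9203999467881245, 1.5719294939349637])
(array([655.80328827, -61.21879011, 122.14538632]), [1.5271598677103, 0.5273575255907881, 1.5239994022780396])
(array([660.93686923, -11.80413267, 121.4140447 ]), [0.9577048934406266, 0.6983372154489639, 1.4590820118822954])
(array([663.55481909,  24.81748869, 122.03297434]), [2.9225104274898186, 1.616783148862702, 2.9410106400899387])
handle [645.81523223  68.68828962 138.        ] (array([646.11898231,  69.35518818, 138.71626802]), [0.9341990573474649, 0.7255427602621138, 0.6231500229033538])
```

Request:
send_rows(
  plan=[
    [[-0.14, -1, 0], 0],
    [[-0.28, -2, 0.5], 0],
    [[-0.28, -2.26, 1.3], 0],
    [[-0.28, -2.26, 2.2], 0],
    [[-0.28, -2.26, 2.8], 0],
    [[-0.28, -2.26, 3], 0],
    [[-0.28, -2.26, 3], 0],
    [[-0.28, -2.26, 3], 0],
  ],
)

```text
clock: 9.35
tool_pos: [654.7, -82.2, 152.1]
tool_rot: [3.141, 0.001, 3.031]
contact_force: [-0.6, -0.6, 1.1]
grip_width: 60.8
grip_force: 0.0
```

```bash
python3 - <<'E'
from h import *; from station import state,snapshot
s=wrist(snapshot,state); np.savez("pics/w3.npz",**s); cv2.imwrite("pics/w3.png",s["img"][:,:,::-1])
go(state,(654,-81.3,103),173.7)
d=[proj(s,(x,y,124)).round(0).tolist() for x,y in((651.8,-101.2),(656.2,-61.4),(661.3,-12.4),(665.7,27.4))]; print(d)
E
```

```text
shift [0.04 0.03 1.66] roll -0.01 now [655.1 -82.4 152.7] yaw 173.7 t 9.4
[[250.0, 237.0], [315.0, 237.0], [395.0, 236.0], [460.0, 236.0]]
```

View pics/w3.png

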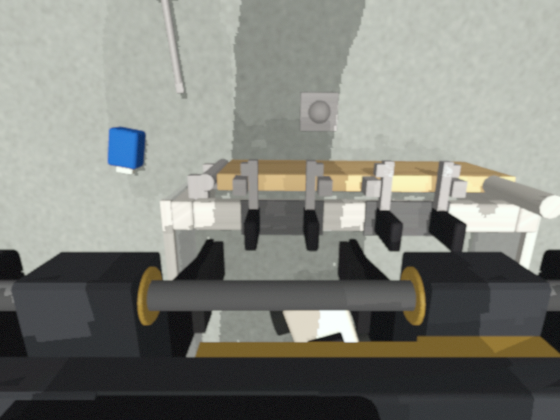

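The catch1 tabs are at x≈251 and 312 (mid 282), matching my prediction of 282.5. The fingertips straddle them evenly, at 220 and 345. Descending and squeezing.

Request:
send_rows(
  plan=[
    [[0.03, 0.03, 0.4], 0],
    [[0.03, 0.03, 0.9], 0],
    [[0.03, 0.03, 1.3], 0],
    [[0.03, 0.03, 1.65], 0],
    [[0.03, 0.03, 1.65], 0],
    [[0.03, 0.03, 1.65], 0],
  ],
)

```text
clock: 9.9
tool_pos: [653.3, -81.9, 101.2]
tool_rot: [-3.141, -0.001, 3.03]
contact_force: [-0.2, 0.2, -0.3]
grip_width: 61.1
grip_force: 0.0
```

Request:
send_rows(
  plan=[
    [[0, 0, 0], 0],
    [[0, 0, 0], 0],
    [[0, 0, 0], 0],
    [[0, 0, 0], 0],
    [[0, 0, 0], 0],
    [[0, 0, 0], 0],
    [[0, 0, 0], 0],
    [[0, 0, 0], 0],
  ],
  grip=15,
  force=15,
)

```text
clock: 10.57
tool_pos: [654.0, -81.5, 102.1]
tool_rot: [3.141, 0.001, 3.031]
contact_force: [-0.1, 1.1, 4.2]
grip_width: 21.6
grip_force: 15.0
```

Catch1 is fully squeezed (21.6 mm, both tabs at their stops). Opening, lifting and moving 90 mm along to catch2.

Request:
send_rows(
  plan=[
    [[0, 0, 0], 0],
    [[0, 0, 0], 0],
    [[0, 0, 0], 0],
    [[0, 0, 0], 0],
    [[0, 0, 0], 0],
  ],
  grip=70,
)

```text
clock: 10.98
tool_pos: [653.2, -82.1, 101.3]
tool_rot: [-3.141, -0.001, 3.03]
contact_force: [-0.8, 0.9, -0.5]
grip_width: 47.0
grip_force: 0.0
```

Request:
send_rows(
  plan=[
    [[0, 0, -0.6], 0],
    [[0, 0, -1.5], 0],
    [[0, 0, -1.9], 0],
    [[0, 0.8, -1.9], 0],
    [[0, 1.7, -1.9], 0],
    [[0, 2.6, -1.9], 0],
    [[0, 3, -1.9], 0],
    [[0, 3, -1.9], 0],
  ],
)

```text
clock: 11.65
tool_pos: [663.7, 12.1, 158.1]
tool_rot: [3.14, -0.001, 3.036]
contact_force: [0.4, 0.7, -0.1]
grip_width: 60.8
grip_force: 0.0
```

Request:
send_rows(
  plan=[
    [[0, 0, 0], 0],
    [[0, 0, 0], 0],
    [[0, 0, 0], 0],
  ],
)

```text
clock: 11.9
tool_pos: [663.4, 5.3, 158.7]
tool_rot: [-3.141, 0.0, 3.028]
contact_force: [0.0, -0.4, 0.2]
grip_width: 61.2
grip_force: 0.0
```

```bash
python3 - <<'E'
from h import *; from station import state
go(state,(663.5,7.6,103),173.7)
E
```

```text
shift [0.01 0.08 1.86] roll -0.04 now [663.4   5.3 158.7] yaw 173.5 t 11.9
```

Request:
send_rows(
  plan=[
    [[0, 0, 0], 0],
    [[0, 0, 0.4], 0],
    [[0, 0, 0.9], 0],
    [[0, 0, 1.4], 0],
    [[0, 0, 1.85], 0],
    [[0, 0, 1.85], 0],
    [[0, 0, 1.85], 0],
  ],
)

```text
clock: 12.48
tool_pos: [662.9, 7.3, 102.2]
tool_rot: [-3.141, -0.002, 3.03]
contact_force: [0.3, 0.2, 1.3]
grip_width: 60.9
grip_force: 0.0
```

Request:
send_rows(
  plan=[
    [[0, 0, 0], 0],
    [[0, 0, 0], 0],
    [[0, 0, 0], 0],
    [[0, 0, 0], 0],
    [[0, 0, 0], 0],
    [[0, 0, 0], 0],
    [[0, 0, 0], 0],
    [[0, 0, 0], 0],
  ],
  grip=15,
)

```text
clock: 13.15
tool_pos: [664.0, 8.0, 103.7]
tool_rot: [3.141, 0.001, 3.031]
contact_force: [1.4, 1.0, 5.5]
grip_width: 21.1
grip_force: 15.0
```

Request:
send_rows(
  plan=[
    [[0, 0, 0], 0],
    [[0, 0, 0], 0],
    [[0, 0, 0], 0],
    [[0, 0, 0], 0],
  ],
  grip=55,
)

```text
clock: 13.48
tool_pos: [663.0, 7.3, 102.6]
tool_rot: [-3.141, -0.001, 3.03]
contact_force: [0.1, 0.4, -0.6]
grip_width: 40.5
grip_force: 0.0
```

Request:
send_rows(
  plan=[
    [[0, 0, -0.6], 0],
    [[0, 0, -1.5], 0],
    [[0, 0, -2.2], 0],
    [[0.3, 0.8, -2.2], 0],
    [[0.6, 1.5, -2.2], 0],
    [[0.8, 2, -2.2], 0],
    [[0.8, 2, -2.2], 0],
    [[0.8, 2, -2.2], 0],
  ],
)

```text
clock: 14.15
tool_pos: [646.0, 70.8, 168.9]
tool_rot: [3.141, -0.001, 3.032]
contact_force: [-0.1, -0.8, 0.2]
grip_width: 47.8
grip_force: 0.0
```

Request:
send_rows(
  plan=[
    [[0, 0, 0], 0],
    [[0, 0, 0], 0],
    [[0, 0, 0], 0],
  ],
)

```text
clock: 14.4
tool_pos: [646.5, 68.4, 169.1]
tool_rot: [-3.141, -0.0, 3.029]
contact_force: [0.1, -0.2, -0.1]
grip_width: 47.6
grip_force: 0.0
```

```bash
python3 - <<'E'
from h import *; from station import state,snapshot
s=wrist(snapshot,state); np.savez("pics/w4.npz",**s); cv2.imwrite("pics/w4.png",s["img"][:,:,::-1])
print(proj(s,(646.2,69.3,138)),proj(s,(646.2,69.3,82)))
go(state,(646.2,69.3,104),173.7)
E
```

```text
[282.57837227 235.61757633] [282.27585184 209.12668794]
shift [0.01 0.02 2.17] roll -0.03 now [646.5  68.7 169.1] yaw 173.5 t 14.45
```

View pics/w4.png

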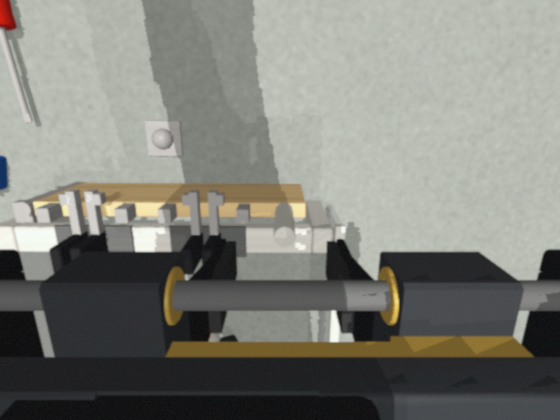

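The handle top is at (284,236), where predicted, midway between the fingers, and both catches are drawn together. Descending and gripping.

Request:
send_rows(
  plan=[
    [[0, 0.03, 0.5], 0],
    [[0, 0.03, 1], 0],
    [[0, 0.03, 1.5], 0],
    [[0, 0.03, 1.9], 0],
    [[0, 0.03, 2.15], 0],
    [[0, 0.03, 2.15], 0],
    [[0, 0.03, 2.15], 0],
  ],
)

```text
clock: 15.03
tool_pos: [646.5, 70.5, 104.8]
tool_rot: [-3.141, -0.0, 3.03]
contact_force: [-0.3, -0.3, -0.0]
grip_width: 47.7
grip_force: 0.0
```

Request:
send_rows(
  plan=[
    [[0, 0, 0], 0],
    [[0, 0, 0], 0],
    [[0, 0, 0], 0],
    [[0, 0, 0], 0],
    [[0, 0, 0], 0],
    [[0, 0, 0], 0],
    [[0, 0, 0], 0],
  ],
  grip=5,
  force=40,
)

```text
clock: 15.62
tool_pos: [646.5, 70.5, 104.8]
tool_rot: [-3.142, 0.0, 3.03]
contact_force: [0.8, -1.1, -0.1]
grip_width: 12.8
grip_force: 40.0
```

```bash
python3 - <<'E'
from h import *; from station import state
st=state(); print(st["grip_width"],st["grip_force"],st["tool_pos"])
# arc in tool axes, fixed orientation; gate dir at shut 83.7deg, radius 205
M=R.from_euler("xyz",st["tool_rot"]).as_matrix(); a0=np.radians(83.7)
for t in np.arange(0,1.31,.1):
    d=205*np.array([np.cos(a0+t)-np.cos(a0),np.sin(a0+t)-np.sin(a0),0]); print(round(t,2),(M.T@d/30).round(2))
E
```

```text
12.81716519300906 40.00027078203857 [646.52009621  70.54167116 104.78898092]
0.0 [0. 0. 0.]
0.1 [ 0.68 -0.04 -0.  ]
0.2 [ 1.36 -0.14 -0.  ]
0.3 [ 2.02 -0.31 -0.  ]
0.4 [ 2.66 -0.54 -0.  ]
0.5 [ 3.27 -0.84 -0.  ]
0.6 [ 3.86 -1.2  -0.  ]
0.7 [ 4.4  -1.61 -0.  ]
0.8 [ 4.9  -2.08 -0.  ]
0.9 [ 5.35 -2.59 -0.  ]
1.0 [ 5.75 -3.15 -0.  ]
1.1 [ 6.08 -3.74 -0.  ]
1.2 [ 6.36 -4.37 -0.  ]
1.3 [ 6.58 -5.01 -0.  ]
```

Request:
send_rows(
  plan=[
    [[0.17, 0, 0], 0],
    [[0.34, -0.01, 0], 0],
    [[0.51, -0.02, 0], 0],
    [[0.68, -0.04, 0], 0],
    [[0.85, -0.06, 0], 0],
    [[1.02, -0.08, 0], 0],
    [[1.19, -0.11, 0], 0],
    [[1.36, -0.14, 0], 0],
  ],
)

```text
clock: 16.28
tool_pos: [605.0, 71.5, 104.8]
tool_rot: [3.141, 0.0, 3.031]
contact_force: [0.1, 1.0, 2.8]
grip_width: 12.8
grip_force: 40.0
```

Request:
send_rows(
  plan=[
    [[0.33, -0.08, 0], 0],
    [[0.66, -0.17, 0], 0],
    [[0.98, -0.28, 0], 0],
    [[1.3, -0.4, 0], 0],
    [[1.61, -0.54, 0], 0],
    [[1.91, -0.7, 0], 0],
    [[2.21, -0.87, 0], 0],
    [[2.5, -1.06, 0], 0],
  ],
)

```text
clock: 16.95
tool_pos: [526.1, 50.4, 104.6]
tool_rot: [3.139, -0.001, 3.033]
contact_force: [-2.0, 8.1, 4.0]
grip_width: 12.9
grip_force: 40.0
```

Request:
send_rows(
  plan=[
    [[0.28, -0.2, 0], 0],
    [[0.54, -0.41, 0], 0],
    [[0.8, -0.64, 0], 0],
    [[1.04, -0.88, 0], 0],
    [[1.27, -1.13, 0], 0],
    [[1.49, -1.39, 0], 0],
    [[1.7, -1.67, 0], 0],
    [[1.89, -1.95, 0], 0],
  ],
)

```text
clock: 17.62
tool_pos: [461.2, 0.1, 104.4]
tool_rot: [3.137, -0.006, 3.034]
contact_force: [-14.6, 17.9, 12.6]
grip_width: 13.0
grip_force: 40.0
```

Request:
send_rows(
  plan=[
    [[0, 0, 0], 0],
    [[0, 0, 0], 0],
    [[0, 0, 0], 0],
  ],
)

```text
clock: 17.87
tool_pos: [461.2, -0.6, 104.4]
tool_rot: [3.138, -0.007, 3.032]
contact_force: [-16.0, 14.0, 14.0]
grip_width: 12.8
grip_force: 40.0
```

```bash
python3 - <<'E'
from h import *; from station import state,snapshot
st=state(); print(st["tool_pos"],st["contact_force"],st["ft_torque"])
for n in("scene","side"):
    s=dict(snapshot(n)); np.savez(f"pics/{n}5.npz",**s)
s1=load("scene5");s2=load("side5")
p=proj(s1,st["tool_pos"]);q=proj(s2,st["tool_pos"]); print(p,q)
A=cv2.resize(s1["img"][180:260,200:340],None,fx=5.7,fy=5.7,interpolation=cv2.INTER_CUBIC)[:300,:]
cv2.imwrite("pics/g5.png",np.vstack([cv2.resize(s1["img"][180:250,210:350],(600,300)),cv2.resize(s2["img"][150:290,150:430],(600,300))])[:,:,::-1])
E
```

```text
[461.16591455  -0.60910378 104.3807805 ] [-15.99847482  14.02670196  13.97877359] [ 3.20799653  3.28594588 -0.06744637]
[288.764178   181.12323522] [206.7529077  211.23476238]
```

View pics/g5.png

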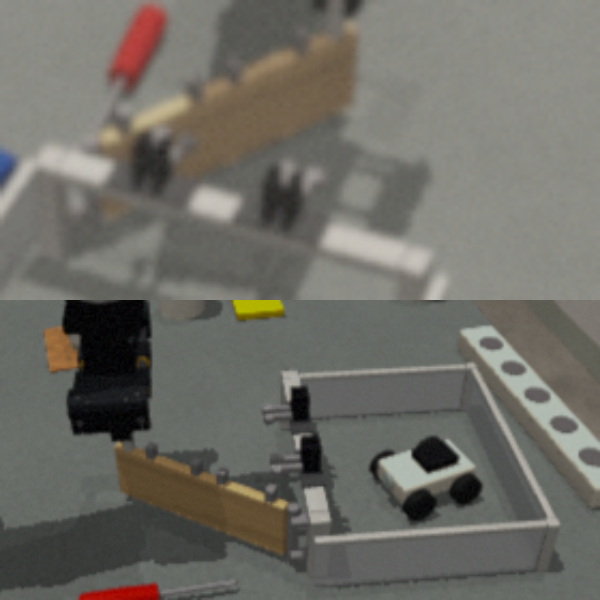

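The gate is open past the stud and held. There is a side load of about 20 N along the gate, so my arc runs slightly inside the true one. I'll check the driver's clearance before the last stretch.

```bash
python3 - <<'E'
from h import *
b=load("side0");a=load("scene0"); s=load("side5")
print("tip",plane(b,(260,283),6),"shaft start",plane(b,(224,288),10),"handle near",plane(b,(190,291),12),plane(b,(205,284),20))
for t in(1.1,1.2,1.25,1.35):
    q=np.radians(83)+t; print(t,(np.array([621,-133])+215*np.array([np.cos(q),np.sin(q)])).round(0))
E
```

```text
tip [ 557.09285586 -159.12109453    6.        ] shaft start [ 476.72417793 -159.31561956   10.        ] handle near [ 403.74561509 -153.32318672   12.        ] [ 437.29002586 -147.73746519   20.        ]
1.1 [443. -13.]
1.2 [432. -31.]
1.25 [427. -41.]
1.35 [419. -61.]
```

Driver is clear (y ≈ −150, versus −60 for the gate at its stop). Opening to about 1.22, with a small outward correction.

Request:
send_rows(
  plan=[
    [[0.11, 0.07, 0], 0],
    [[0.2, -0.08, 0], 0],
    [[0.28, -0.22, 0], 0],
    [[0.36, -0.37, 0], 0],
    [[0.44, -0.52, 0], 0],
    [[0.52, -0.68, 0], 0],
    [[0.59, -0.83, 0], 0],
    [[0.66, -0.99, 0], 0],
  ],
)

```text
clock: 18.63
tool_pos: [440.0, -30.8, 104.4]
tool_rot: [3.14, -0.002, 3.031]
contact_force: [-4.1, 6.5, 5.3]
grip_width: 13.0
grip_force: 40.0
```

Request:
send_rows(
  plan=[
    [[0.06, -0.16, 0], 0],
    [[0.1, -0.28, 0], 0],
    [[0.1, -0.28, 0], 0],
    [[0.1, -0.28, 0], 0],
    [[0.1, -0.28, 0], 0],
  ],
)

```text
clock: 19.05
tool_pos: [436.0, -38.9, 104.4]
tool_rot: [3.14, -0.003, 3.03]
contact_force: [-5.1, 5.2, 6.7]
grip_width: 13.0
grip_force: 40.0
```

```bash
python3 - <<'E'
from h import *; from station import state,snapshot
st=state(); p=st["tool_pos"]; print(p,st["contact_force"],st["grip_width"],st["clock"])
for hx in(618,624): print(np.degrees(0)+np.arctan2(p[1]+133,p[0]-hx)-np.radians(83.7), np.hypot(p[1]+133,p[0]-hx))
c1=2*np.arcsin(np.hypot(p[0]-646.5,p[1]-70.5)/410); print("chord angle",c1)
E
```

```text
[436.04454882 -38.9134479  104.41052361] [-5.08672755  5.23415216  6.66825785] 13.01211272340741 19.05
1.20352955749803 204.84156194909477
1.2166413666467633 210.18927402683317
chord angle 1.2338536649967233
```

The gate is at about 1.21 rad by three estimates. The post is still gripped (13 mm opening) and the forces are low. Handing in.

```bash
python3 - <<'E'
from station import finish_job
print(finish_job())
E
```

```text
the job is handed in; nothing more can be done
None
```

I handed the job in at 19 s: the jar stands upright on the mat, catch 1 and then catch 2 were squeezed fully together, and the arm still holds the gate by its handle at about 1.21 rad.

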